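# Set up the viewing-screen case and hold its screen frame upright

### The job

Set up the viewing-screen case: first lower its lid fully closed without slamming it, then flip the kickstand over the top from its outer rest all the way down to its stop on the lid side. Last, bring the screen frame fully upright, so that the kickstand's foot comes onto the lid, and finish while still holding it there with the fingers on the frame itself, not the kickstand, because it tips back if released. Leave the jar, the petri dish and the slide pack where they are.

Things in the scene. Friction and masses are not known exactly. Their poses are not given: they have to be found in the camera images.
- case: Cream slide case fixed to the bench, place and yaw vary. Origin: centre of its underside. x along its 200 mm length, y across its 160 mm width, from the lid-hinge side (-y) to the screen-frame side (+y), z up; rim 60 mm high. It carries the lid (hinge on its -y rim) and, on a foot plate beyond +y, the screen frame with the kickstand. 'case' below means this frame.
- lid (a joint): Angle of the cream lid (rad): 0 flat closed, grows opening; starts at 1.5 to 1.9, standing up on the -y side. Friction hinge: stays where left, takes up to 0.45 N m to move. Plain slab 204 mm (case x) by 160 mm, 10 mm thick, no handle: push its outer face over and down. Closed, its top is 70.5 mm above the bench.
- lid_hinge (a point): Middle of the lid's hinge axis, at case (0, -80, 60.5) mm; the axis runs along case x. The lid's inner face lies in the plane through this axis.
- lid_edge (a point): Middle of the lid's free edge, half way through its thickness, 160 mm from the hinge axis. Closed, it lies at case y = +80 mm.
- frame: Dark frame of 14 mm square bar round a white screen: 118 mm wide (case x -79 to +39), 180 mm high. Origin on its hinge axis, at case (1, 110, 30) mm; own x the hinge axis, z up along the frame, y its outward normal. Turns from upright (a stop, where the kickstand's foot meets the lid) to 0.30 rad lean outward (case +y), where it starts. Weight and a weak spring pull it outward, 0.25 to 0.6 N m.
- frame_hinge (a point): Point on the frame's hinge axis under the middle of the screen, at case (-20, 110, 30) mm.
- frame_top (a point): Middle of the upper face of the frame's top rail, 180 mm from the hinge along own z. The rail's outer face (own y = +7 mm, own z 166 to 180 mm) and the screen below it can be pushed; a black lamp box sticks out 31 mm on the outer side lower down (own z 30 to 80 mm).
- hub (a point): Centre of the kickstand's pivot hub (disc 26 mm across) on the +x side of the frame, 150 mm from the frame's hinge axis along its own z, at case x = +65 mm. The pivot axis runs along case x.
- kickstand (a joint): Angle of the steel kickstand relative to the frame (rad): 0 up along the frame, growing as it swings over the top to case -y. Starts at -0.30 on its rest stop, so 0.6 rad outward of vertical with the frame leaning; pushed past vertical it falls by itself, damped, in 1 to 4 s, to its lower stop at 2.318. Bar 12 mm across, light (90 g).
- kickstand_foot (a point): Centre of the kickstand's rubber foot (18 mm across, 28 mm long along case x), 150 mm from the hub. With lid closed, kickstand down and frame upright it rests on the lid.
- reagent_bottle: Bystander: amber jar, 56 mm across, 115 mm tall, loose. Origin: centre of its underside.
- petri_dish: Bystander: clear covered dish, 94 mm across, 17 mm tall, loose. Origin: centre of its underside.
- slide_pack: Bystander: pack of slides 82 by 32 by 28 mm, loose. Origin: centre of its underside.

How it is judged:
On the way, in this order (a step that is already met when the one before it is completed fails the run):
1. the lid is closed while the kickstand is still up (value of joint lid below 0.05 rad and value of joint kickstand below 1 rad), for 0.2 s.
2. the kickstand is down at its stop on the lid side (value of joint kickstand above 2.22 rad and value of joint lid below 0.05 rad), for 0.2 s.
At the end, for the whole second after the job is handed in: The lid is closed (within 0.05 rad), the kickstand is down (within 0.1 rad of its stop), the frame is upright within 0.06 rad and at rest, and the fingers hold it with more than 1 N without touching the kickstand (all of step 2 and angle between frame's own z axis and vertical below 0.06 rad and angular speed of frame below 0.1 rad/s and contact force between the fingers and frame above 1 N and contact force between the fingers and kickstand below 0.5 N); the arm keeps its last pose, push and grip.
It fails at once if the lid is slammed (closing faster than 3 rad/s) (velocity of joint lid below -3 rad/s).
It fails at once if a bystander is moved by more than 30 mm (distance of any of reagent_bottle, petri_dish, slide_pack from where it was at the start of the episode above 0.03 m).
It also fails if it takes over 58 s, if anything falls off the work surface, if the arm or the gripper's body presses on something with over 40 N, if the wrist force passes 120 N, or if a joint passes its speed limit or range.

### The arm

A 6-joint arm with a two-finger parallel gripper is mounted at the origin on the work surface. World frame = base frame: x ahead of the robot, y to its left, z up, the work surface at z = 0. Lengths are in m, angles in rad, forces in N, time in s.
With the tool pointing down it reaches from about 0.3 to 0.85 m from the base axis. Payload 4.2 kg.
Tool frame: the origin (TCP) lies midway between the tips of the shut fingers; the grasp point (between the pads) lies 19 mm behind it; x points along the fingers, z is the direction in which the jaws open and shut, and the axes are right-handed (so a half turn about x gives the same grasp; the last joint's range is limited). The gripper opens to 91 mm and grips with 3 to 60 N. Pads are 32 mm wide; open, the fingers measure 118 mm over their backs; the gripper's body (76 mm by 178 mm) begins 60 mm behind the grasp point.
Start: joints at [1.317, 0.32, 1.565, -0, 1.257, -0.02], TCP at [0.133, 0.559, 0.18] pointing down, gripper open.
Joint ranges: [-3.11, 3.11], [-0.84, 2.01], [0.21, 2.61], [-1.34, 4.49], [0.05, 2.63], [-2.56, 2.56]. Speed limits (rad/s): [2.57, 2.57, 3.14, 3.14, 3.14, 3.14].

### API

Orientations are given as [roll, pitch, yaw] about the fixed x, y, z axes, in that order (R = Rz(yaw) Ry(pitch) Rx(roll)).
In Python, from cell import robot gives the robot as it stands. The module is installed in compiled form; this text tells all that it offers.
- The arm moves only by the tool step_arm, never from a script. Its argument "motion" is a list of rows, each an object of numbers: "claw": the closure, from -1 (fully open) to 1 (shut), so that 0 is half open; "dx", "dy", "dz": the shift along the tool's x, y, z each as a share of 0.12 m, from -1 to 1; "rx", "ry", "rz": the turn, a rotation vector about the tool's x, y, z each as a share of pi rad, from -1 to 1. In form: [{"claw": .., "dx": .., "dy": .., "dz": .., "rx": .., "ry": .., "rz": ..}, ...]. A call has 1 to 10 rows; each row shifts and turns the commanded pose from where the row before left it, along the tool's axes as they then stand; what a row does not reach is not made up. A row lasts 1/8 s, in which the tool goes at most 62.5 mm and 10.7 degrees, less where a joint would pass 70% of its speed; a pose out of reach is approached as far as the arm can. A call with a number of a shift or a turn outside -1 to 1 is refused whole. A call with a gripper value outside its range is refused whole. The fingers move at their own pace and stop on an object; "force" is the grip in N (left out, the last holds). Time passes only in rows, so rows that do not move let the fingers close. It gives the time, the measured TCP pose, the force and the opening at its end, in the units of the state.
- robot.get_obs(): the state, without advancing time (a new reading comes with each control period).
- robot.read_camera(name): name is "scene" or "top"; returns a dict with "frame" (420x560x3 uint8, red, green, blue), "fx", "fy", "cx", "cy" (pixels), "eye" and "attitude" of the camera in the world. Camera axes: x right, y down, z forward; pixel columns grow to the right and rows downward; lengths in m; the calibration is good to about 2 mm. A picture is of the moment at which its call begins. There is no depth.
- robot.sign_off(): hands the job in, once; it reports no verdict.
Trained networks look in a picture, given as the dict that the camera call returned (one of the last four; its "shot" number tells which), for a name from the list of things; names that differ only in an ending like _2 or _b are one class to them, and where a whole thing is asked for, a point or a joint stands for the part that bears it (a point fixed in the world has none). Each returns a list of dicts, best first, with "conf" (0 to 1); they miss things now and then, are a little off and sometimes report something else, mostly with a low value. They report only what shows in the picture. A call takes as long as a camera call.
- robot.regions_of(picture, target): "region" (420x560 bool, what is visible of it) and "point" ([column, row] in pixels, amid what is visible of it).
The state is a dict: "time": time; "qpos": joint angles; "joint_vel": joint speeds; "joint_torque": joint torques, N m; "ee_pos": TCP position; "eef_rot": TCP orientation; "force": force on the tool from outside, world axes, zero at the start; "moment": the same for the moment, N m; "grip_width": finger opening in m.
Only numpy, scipy, OpenCV 4.12 (cv2) and the standard library are available. Lean on these libraries where they do the work, as an engineer would, in place of code of your own. Each camera call takes 0.05 s, during which the arm holds its last target. There are 200 camera calls.

## Working session

There is one attempt and no reset: what is moved stays moved. The work goes in short steps, Python scripts to look and compute and a tool call to move; the robot and the scene stay as the last step left them, time stands still between calls to the robot, and variables do not carry over. Pictures are saved under pics/ and viewed, about 8 in all and at most 12, crops included, and the job is handed in when it is done.

Besides the shell and the picture viewer there is one more tool, called as name(argument=value, ...) on one line, values as JSON. step_arm: Moves the arm, as the interface text tells. Shift numbers are shares of 0.12 m and turn numbers shares of pi rad, none past 1 either way. Its arguments: {"type":"object","properties":{"motion":{"type":"array","items":{"type":"object","properties":{"claw":{"type":"number"},"dx":{"type":"number"},"dy":{"type":"number"},"dz":{"type":"number"},"rx":{"type":"number"},"ry":{"type":"number"},"rz":{"type":"number"}}}},"force":{"type":"number"}},"required":["motion"]}

```bash
mkdir -p pics
cat > h.py <<'E'
import numpy as np, cv2
from cell import robot
def save(p,n): cv2.imwrite('pics/'+n, cv2.cvtColor(p['frame'],cv2.COLOR_RGB2BGR))
E
python3 - <<'E'
from h import *
print(robot.get_obs())
ims=[]
for n in ('scene','top'):
    p=robot.read_camera(n); save(p,n+'0.png'); print(n,{k:v for k,v in p.items() if k!='frame'})
    for t in ('case','lid','frame','hub','kickstand','reagent_bottle','petri_dish','slide_pack'):
        for r in robot.regions_of(p,t)[:2]:
            ys,xs=np.where(r['region']); print(t,round(r['conf'],2),r['point'],xs.min(),xs.max(),ys.min(),ys.max(),len(xs))
E
```

```text
{'time': 0.0, 'qpos': array([ 1.31700730e+00,  3.20261595e-01,  1.56568725e+00,  4.05211497e-05,
        1.25741066e+00, -2.00070671e-02]), 'joint_vel': array([-1.05852320e-04,  4.50455735e-04, -8.14017825e-05,  3.61327287e-04,
       -1.23117229e-03,  6.61326152e-04]), 'joint_torque': array([ 1.45348848e-03, -4.12473035e+01, -2.31967843e+01,  7.27920304e-02,
        4.59333602e-02, -1.50429091e-04]), 'ee_pos': array([0.13304765, 0.55880112, 0.17953457]), 'eef_rot': array([ 3.09978443,  1.56902906, -1.84639904]), 'force': array([ 0.37623502,  0.04619033, -0.68051412]), 'moment': array([-0.03302888,  0.03864461, -0.03416241]), 'grip_width': 0.09135530858106643}
scene {'fx': 384.3156861550652, 'fy': 384.3156861550652, 'cx': 281.58720192952416, 'cy': 207.49989730206008, 'eye': array([ 1.2805846 , -0.00263608,  0.8715363 ]), 'attitude': array([-2.23077145,  0.01317922,  1.61911017]), 'shot': 1}
case 0.78 [285.4, 273.7] 223 373 208 325 6886
lid 0.72 [234.9, 256.7] 224 245 218 312 566
frame 0.91 [321.0, 247.9] 298 375 207 287 1969
hub 0.78 [316.6, 247.9] 298 373 208 287 2007
hub 0.46 [353.
[... 206 characters left out ...]
.3, 247.1] 297 374 208 286 1964
slide_pack 0.73 [148.8, 249.2] 136 159 241 265 363
top {'fx': 422.29373977031116, 'fy': 422.29373977031116, 'cx': 283.08590296853856, 'cy': 208.9355487313244, 'eye': array([ 0.29231439, -0.04476818,  1.35463137]), 'attitude': array([-3.01246954,  0.01138763, -1.55835412]), 'shot': 2}
case 0.87 [295.4, 180.2] 204 346 124 219 6173
lid 0.57 [330.2, 165.0] 319 347 124 200 1058
lid 0.57 [296.3, 180.3] 204 347 123 221 6392
frame 0.68 [255.8, 183.5] 204 275 153 212 1227
hub 0.97 [252.9, 184.5] 204 276 153 212 1298
kickstand 0.58 [223.3, 157.8] 204 249 153 164 271
reagent_bottle 0.87 [150.2, 171.1] 135 163 160 184 478
petri_dish 0.81 [154.5, 248.3] 141 171 236 264 716
```

View pics/scene0.png

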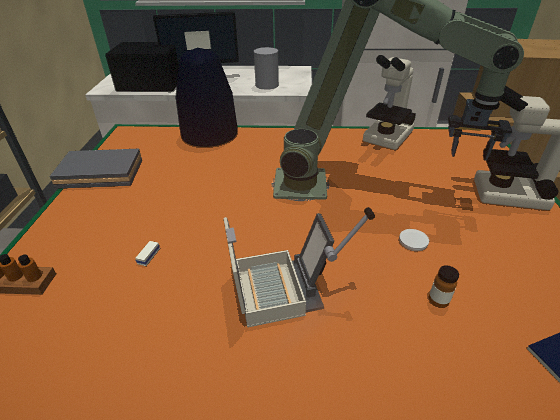

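View pics/top0.png

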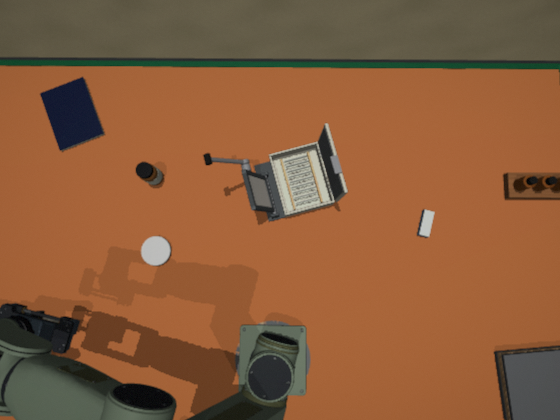

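Run:
```python
import cv2,numpy as np
a=cv2.imread('pics/scene0.png')[200:335,215:385]; b=cv2.imread('pics/top0.png')[115:230,195:355]
a=cv2.resize(a,None,fx=4.7,fy=4.7,interpolation=cv2.INTER_CUBIC)[:600,:800]; b=cv2.resize(b,None,fx=5,fy=5,interpolation=cv2.INTER_CUBIC)
cv2.imwrite('pics/a.png',a);cv2.imwrite('pics/b.png',b)
```

```text
(no output)
```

View pics/a.png

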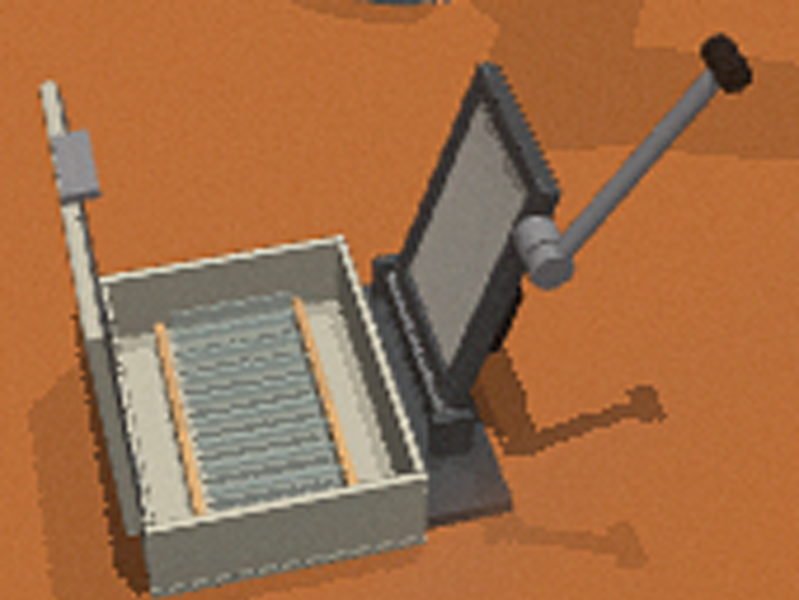

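View pics/b.png

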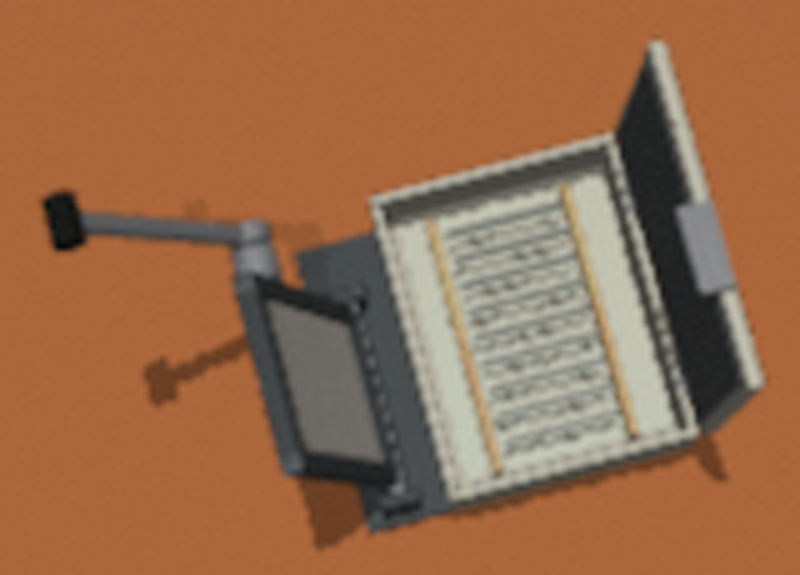

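```bash
cat >> h.py <<'E'
from scipy.spatial.transform import Rotation as R
def proj(c,P):
    A=R.from_euler('xyz',c['attitude']).as_matrix(); q=(np.atleast_2d(P)-c['eye'])@A
    return np.c_[c['cx']+c['fx']*q[:,0]/q[:,2], c['cy']+c['fy']*q[:,1]/q[:,2]]
def w(pose,P):  # case m -> world
    P=np.atleast_2d(P); return R.from_euler('z',pose[2]).apply(P)+[pose[0],pose[1],0]
def lidp(x,r,t,a): # r from hinge, t outward thickness
    return [x,-.08+r*np.cos(a)-t*np.sin(a),.0605+r*np.sin(a)+t*np.cos(a)]
def frp(x,y,z,l=.3): # frame own -> case (x is case x)
    return [x,.11+z*np.sin(l)+y*np.cos(l),.03+z*np.cos(l)-y*np.sin(l)]
E
python3 - <<'E'
from h import *
from scipy.optimize import least_squares
S=robot.read_camera('scene');T=robot.read_camera('top')
def model(p):
    a=p[3]
    foot=frp(.065,0,.150,.3); f=[.065,foot[1]+.15*np.sin(.6),foot[2]+.15*np.cos(.6)]
    ps=[[.1,.08,.06],[-.1,.08,.06],[.1,-.08,.06],[-.1,-.08,.06],[.1,-.08,0],[.1,.08,0],lidp(-.102,.16,.005,a),lidp(.102,.16,.005,a),frp(-.079,0,.18),frp(.039,0,.18),f]
    pt=[[.1,.08,.06],[.1,-.08,.06],[-.1,.08,.06],[-.1,-.08,.06],lidp(.102,.16,.005,a),lidp(-.102,.16,.005,a),frp(-.079,0,.18),frp(.039,0,.18),f]
    return np.r_[proj(S,w(p,ps)),proj(T,w(p,pt))]
s=np.array([[427,480],[342,238],[147,528],[103,280],[152,594],[427,540],[48,85],[90,335],[487,68],[550,190],[727,62]])/4.7+[215,200]
t=np.array([[372,202],[613,138],[450,500],[695,437],[655,42],[757,385],[292,470],[245,283],[62,220]])/5+[195,115]
z=np.r_[s,t]
r=least_squares(lambda p:(model(p)-z).ravel(),[.4,0,0.2,1.7],loss='soft_l1')
print(r.x); print(np.round(model(r.x)-z,1))
p=r.x; np.save('pose.npy',p)
for n,P in dict(hub=frp(.065,0,.15),ftop=frp(-.02,0,.18),lidedge=lidp(0,.16,.005,p[3]),lidhinge=[0,-.08,.0605]).items(): print(n,w(p,P).round(3))
E
```

```text
[ 0.55871079 -0.0838495   0.27223363  1.63038721]
[[ 0.4 -1.1]
 [ 0.5 -1.5]
 [-0.5  0.4]
 [-1.3 -1.5]
 [ 0.   0.5]
 [-0.2  0.3]
 [-0.2 -1.7]
 [ 0.5 -0.2]
 [ 0.3 -1.9]
 [ 0.6  0.1]
 [-0.4 -0. ]
 [-0.9 -1.3]
 [-0.  -1.3]
 [-0.1  0.2]
 [ 0.8 -0.5]
 [ 0.4 -0.6]
 [ 0.3  0.7]
 [-0.1  0.7]
 [-1.1 -2.4]
 [ 0.5 -0.1]]
hub [[0.58  0.082 0.173]]
ftop [[0.496 0.068 0.202]]
lidedge [[ 0.584 -0.175  0.22 ]]
lidhinge [[ 0.58  -0.161  0.06 ]]
```

```bash
cat >> h.py <<'E'
pose=np.load('pose.npy')
def tgt(case_xyz):
    """tool-down, jaw axis along case x: shift left in tool axes (shares) and turn"""
    o=robot.get_obs(); M=R.from_euler('xyz',o['eef_rot']).as_matrix()
    cx=R.from_euler('z',pose[2]).apply([1,0,0]); s=np.sign(M[:,2]@cx) or 1
    z=s*cx; x=np.array([0,0,-1.]); D=np.c_[x,np.cross(z,x),z]
    d=w(pose,case_xyz)[0]-o['ee_pos']
    print('t',round(o['time'],2),'sign',s,'shift/case now',(R.from_euler('z',-pose[2]).apply(o['ee_pos']-[pose[0],pose[1],0])).round(4),
      'shares',(M.T@d/.12).round(3),'shares after turn',(D.T@d/.12).round(3),'rot',(R.from_matrix(M.T@D).as_rotvec()/np.pi).round(4),'F',o['force'].round(2),'q',o['qpos'].round(2))
E
python3 - <<'E'
from h import *
M=R.from_euler('xyz',robot.get_obs()['eef_rot']).as_matrix(); print(M.round(3))
tgt([0,-.17,.19])
E
```

```text
[[ 0.    -0.973  0.232]
 [ 0.     0.232  0.973]
 [-1.     0.     0.   ]]
t 1.0 sign 1.0 shift/case now [-0.2369  0.7339  0.1804] shares [-0.081 -5.378 -5.632] shares after turn [-0.08  -7.533  1.974] rot [ 0.3389  0.     -0.    ] F [-0.02 -0.4   0.2 ] q [ 1.32  0.32  1.56  0.    1.26 -0.02]
```

step_arm(motion=[{"claw": 1,"dx": -0.3,"rx": 0.0565},{"claw": 1,"dx": -0.3,"rx": 0.0565},{"claw": 1,"dx": -0.3,"rx": 0.0565},{"claw": 1,"dx": -0.3,"rx": 0.0565},{"claw": 1,"dx": -0.3,"rx": 0.0565},{"claw": 1,"dx": -0.3,"rx": 0.0565}])

```text
schema error: expected keys claw, dx, dy, dz, rx, ry, rz
```

step_arm(motion=[{"claw": 1,"dy": -0.4,"dz": 0.105},{"claw": 1,"dy": -0.4,"dz": 0.105},{"claw": 1,"dy": -0.4,"dz": 0.105},{"claw": 1,"dy": -0.4,"dz": 0.105},{"claw": 1,"dy": -0.4,"dz": 0.105},{"claw": 1,"dy": -0.4,"dz": 0.105},{"claw": 1,"dy": -0.4,"dz": 0.105},{"claw": 1,"dy": -0.4,"dz": 0.105},{"claw": 1,"dy": -0.4,"dz": 0.105},{"claw": 1,"dy": -0.4,"dz": 0.105}])

```text
schema error: expected keys claw, dx, dy, dz, rx, ry, rz
```

```bash
python3 -c "
from h import *
tgt([0,-.17,.19])"
```

```text
t 1.0 sign 1.0 shift/case now [-0.2369  0.7339  0.1804] shares [-0.081 -5.378 -5.632] shares after turn [-0.08  -7.533  1.974] rot [ 0.3389  0.     -0.    ] F [-0.02 -0.4   0.2 ] q [ 1.32  0.32  1.56  0.    1.26 -0.02]
```

All keys are needed in every row.

step_arm(motion=[{"claw": 1,"dx": -0.3,"dy": 0,"dz": 0,"rx": 0.0565,"ry": 0,"rz": 0},{"claw": 1,"dx": -0.3,"dy": 0,"dz": 0,"rx": 0.0565,"ry": 0,"rz": 0},{"claw": 1,"dx": -0.3,"dy": 0,"dz": 0,"rx": 0.0565,"ry": 0,"rz": 0},{"claw": 1,"dx": -0.3,"dy": 0,"dz": 0,"rx": 0.0565,"ry": 0,"rz": 0},{"claw": 1,"dx": -0.3,"dy": 0,"dz": 0,"rx": 0.0565,"ry": 0,"rz": 0},{"claw": 1,"dx": -0.3,"dy": 0,"dz": 0,"rx": 0.0565,"ry": 0,"rz": 0}])

```text
time: 1.75
ee_pos: [0.1332, 0.5592, 0.3977]
eef_rot: [1.055, 1.57, 1.321]
force: [-0.4, 0.3, 0.9]
grip_width: 0.0343
```

step_arm(motion=[{"claw": 1,"dx": 0,"dy": -0.4,"dz": 0.1,"rx": 0,"ry": 0,"rz": 0},{"claw": 1,"dx": 0,"dy": -0.4,"dz": 0.1,"rx": 0,"ry": 0,"rz": 0},{"claw": 1,"dx": 0,"dy": -0.4,"dz": 0.1,"rx": 0,"ry": 0,"rz": 0},{"claw": 1,"dx": 0,"dy": -0.4,"dz": 0.1,"rx": 0,"ry": 0,"rz": 0},{"claw": 1,"dx": 0,"dy": -0.4,"dz": 0.1,"rx": 0,"ry": 0,"rz": 0},{"claw": 1,"dx": 0,"dy": -0.4,"dz": 0.1,"rx": 0,"ry": 0,"rz": 0},{"claw": 1,"dx": 0,"dy": -0.4,"dz": 0.1,"rx": 0,"ry": 0,"rz": 0},{"claw": 1,"dx": 0,"dy": -0.4,"dz": 0.1,"rx": 0,"ry": 0,"rz": 0},{"claw": 1,"dx": 0,"dy": -0.4,"dz": 0.1,"rx": 0,"ry": 0,"rz": 0},{"claw": 1,"dx": 0,"dy": -0.4,"dz": 0.1,"rx": 0,"ry": 0,"rz": 0}])

```text
time: 3.0
ee_pos: [0.3782, 0.1278, 0.3966]
eef_rot: [0.253, 1.57, 0.525]
force: [0.0, 0.5, 0.1]
grip_width: 0.0001
```

```bash
python3 -c "
from h import *
tgt([0,-.17,.19])"
```

```text
t 3.0 sign 1.0 shift/case now [-0.1169  0.2523  0.3966] shares [ 1.721 -3.52   0.973] shares after turn [ 1.721 -3.519  0.974] rot [-0.0001  0.0003 -0.0001] F [0.   0.52 0.12] q [ 0.3  -0.03  1.46  0.    1.71  0.02]
```

step_arm(motion=[{"claw": 1,"dx": 0,"dy": -0.44,"dz": 0.12,"rx": 0,"ry": 0,"rz": 0},{"claw": 1,"dx": 0,"dy": -0.44,"dz": 0.12,"rx": 0,"ry": 0,"rz": 0},{"claw": 1,"dx": 0,"dy": -0.44,"dz": 0.12,"rx": 0,"ry": 0,"rz": 0},{"claw": 1,"dx": 0,"dy": -0.44,"dz": 0.12,"rx": 0,"ry": 0,"rz": 0},{"claw": 1,"dx": 0,"dy": -0.44,"dz": 0.12,"rx": 0,"ry": 0,"rz": 0},{"claw": 1,"dx": 0,"dy": -0.44,"dz": 0.12,"rx": 0,"ry": 0,"rz": 0},{"claw": 1,"dx": 0,"dy": -0.44,"dz": 0.12,"rx": 0,"ry": 0,"rz": 0},{"claw": 1,"dx": 0,"dy": -0.44,"dz": 0.12,"rx": 0,"ry": 0,"rz": 0}])

```text
time: 4.0
ee_pos: [0.6029, -0.2483, 0.3963]
eef_rot: [0.106, 1.57, 0.378]
force: [0.5, -1.3, 1.1]
grip_width: 0.0002
```

step_arm(motion=[{"claw": 1,"dx": 0.35,"dy": 0,"dz": 0,"rx": 0,"ry": 0,"rz": 0},{"claw": 1,"dx": 0.35,"dy": 0,"dz": 0,"rx": 0,"ry": 0,"rz": 0},{"claw": 1,"dx": 0.35,"dy": 0,"dz": 0,"rx": 0,"ry": 0,"rz": 0},{"claw": 1,"dx": 0.35,"dy": 0,"dz": 0,"rx": 0,"ry": 0,"rz": 0},{"claw": 1,"dx": 0.35,"dy": 0,"dz": 0,"rx": 0,"ry": 0,"rz": 0},{"claw": 1,"dx": 0,"dy": 0,"dz": 0,"rx": 0,"ry": 0,"rz": 0}])

```text
time: 4.75
ee_pos: [0.6, -0.2457, 0.1828]
eef_rot: [2.454, 1.563, 2.726]
force: [-0.2, -0.1, 0.5]
grip_width: 0.0005
```

```bash
python3 -c "
from h import *
tgt([0,-.17,.19])"
```

```text
t 4.75 sign 1.0 shift/case now [-0.0037 -0.167   0.1828] shares [-0.06  -0.024  0.031] shares after turn [-0.06  -0.025  0.031] rot [-0.0001 -0.002  -0.0016] F [-0.16 -0.06  0.54] q [-0.41  0.44  1.37  0.    1.34 -0.68]
```

step_arm(motion=[{"claw": 1,"dx": 0.02,"dy": 0.16,"dz": 0,"rx": 0,"ry": 0,"rz": 0},{"claw": 1,"dx": 0,"dy": 0.16,"dz": 0,"rx": 0,"ry": 0,"rz": 0},{"claw": 1,"dx": 0,"dy": 0.16,"dz": 0,"rx": 0,"ry": 0,"rz": 0},{"claw": 1,"dx": 0.02,"dy": 0.097,"dz": 0,"rx": 0,"ry": 0,"rz": 0},{"claw": 1,"dx": 0.02,"dy": 0.097,"dz": 0,"rx": 0,"ry": 0,"rz": 0},{"claw": 1,"dx": 0.02,"dy": 0.097,"dz": 0,"rx": 0,"ry": 0,"rz": 0},{"claw": 1,"dx": 0.02,"dy": 0.097,"dz": 0,"rx": 0,"ry": 0,"rz": 0},{"claw": 1,"dx": 0.04,"dy": 0.087,"dz": 0,"rx": 0,"ry": 0,"rz": 0},{"claw": 1,"dx": 0.04,"dy": 0.087,"dz": 0,"rx": 0,"ry": 0,"rz": 0},{"claw": 1,"dx": 0.04,"dy": 0.087,"dz": 0,"rx": 0,"ry": 0,"rz": 0}])

```text
time: 6.0
ee_pos: [0.5655, -0.1154, 0.1594]
eef_rot: [2.24, 1.57, 2.512]
force: [0.4, -0.5, 1.0]
grip_width: 0.0004
```

```bash
python3 -c "
from h import *
tgt([0,-.0323,.1568])
p=robot.read_camera('scene'); cv2.imwrite('pics/s1.png',cv2.resize(p['frame'][150:350,180:400,::-1],None,fx=3,fy=3))"
```

```text
t 6.0 sign 1.0 shift/case now [-0.002  -0.0322  0.1594] shares [ 0.022 -0.001  0.017] shares after turn [ 0.022 -0.001  0.017] rot [-0.0001 -0.0001 -0.0001] F [ 0.38 -0.52  0.97] q [-0.22  0.34  1.59  0.    1.21 -0.49]
```

View pics/s1.png

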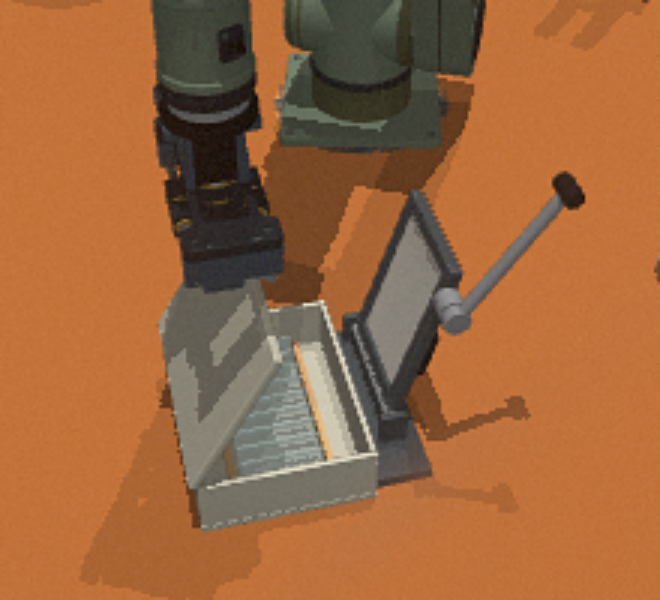

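The lid leans about 50° ahead of the fingers; the frame and kickstand are untouched. I'll keep going.

step_arm(motion=[{"claw": 1,"dx": 0.07,"dy": 0.071,"dz": 0,"rx": 0,"ry": 0,"rz": 0},{"claw": 1,"dx": 0.07,"dy": 0.071,"dz": 0,"rx": 0,"ry": 0,"rz": 0},{"claw": 1,"dx": 0.07,"dy": 0.071,"dz": 0,"rx": 0,"ry": 0,"rz": 0},{"claw": 1,"dx": 0.062,"dy": 0.037,"dz": 0,"rx": 0,"ry": 0,"rz": 0},{"claw": 1,"dx": 0.062,"dy": 0.037,"dz": 0,"rx": 0,"ry": 0,"rz": 0},{"claw": 1,"dx": 0.062,"dy": 0.037,"dz": 0,"rx": 0,"ry": 0,"rz": 0},{"claw": 1,"dx": 0.062,"dy": 0.037,"dz": 0,"rx": 0,"ry": 0,"rz": 0},{"claw": 1,"dx": 0.061,"dy": 0.018,"dz": 0,"rx": 0,"ry": 0,"rz": 0},{"claw": 1,"dx": 0.061,"dy": 0.018,"dz": 0,"rx": 0,"ry": 0,"rz": 0},{"claw": 1,"dx": 0.061,"dy": 0.018,"dz": 0,"rx": 0,"ry": 0,"rz": 0}])

```text
time: 7.3
ee_pos: [0.5524, -0.0681, 0.0825]
eef_rot: [1.641, 1.571, 1.913]
force: [-0.3, 0.6, 1.2]
grip_width: 0.0005
```

step_arm(motion=[{"claw": 1,"dx": 0.033,"dy": 0.01,"dz": 0,"rx": 0,"ry": 0,"rz": 0},{"claw": 1,"dx": 0.033,"dy": 0,"dz": 0,"rx": 0,"ry": 0,"rz": 0},{"claw": 1,"dx": 0.033,"dy": 0,"dz": 0,"rx": 0,"ry": 0,"rz": 0},{"claw": 1,"dx": 0.03,"dy": 0,"dz": 0,"rx": 0,"ry": 0,"rz": 0},{"claw": 1,"dx": 0,"dy": 0,"dz": 0,"rx": 0,"ry": 0,"rz": 0}])

```text
time: 7.92
ee_pos: [0.552, -0.0671, 0.0672]
eef_rot: [2.912, 1.57, -3.099]
force: [0.9, 0.0, 0.8]
grip_width: 0.0004
```

```bash
python3 -c "
from h import *
tgt([0,.02,.0705])"
```

```text
t 7.92 sign 1.0 shift/case now [-0.002   0.0179  0.0672] shares [-0.027  0.017  0.016] shares after turn [-0.027  0.017  0.016] rot [-0.0001 -0.0001 -0.    ] F [0.85 0.   0.82] q [-0.14  0.39  1.77 -0.    0.98 -0.41]
```

```bash
python3 -c "
from h import *
p=robot.read_camera('scene'); cv2.imwrite('pics/s2.png',cv2.resize(p['frame'][170:350,200:400,::-1],None,fx=3.3,fy=3.3))"
```

```text
(no output)
```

View pics/s2.png

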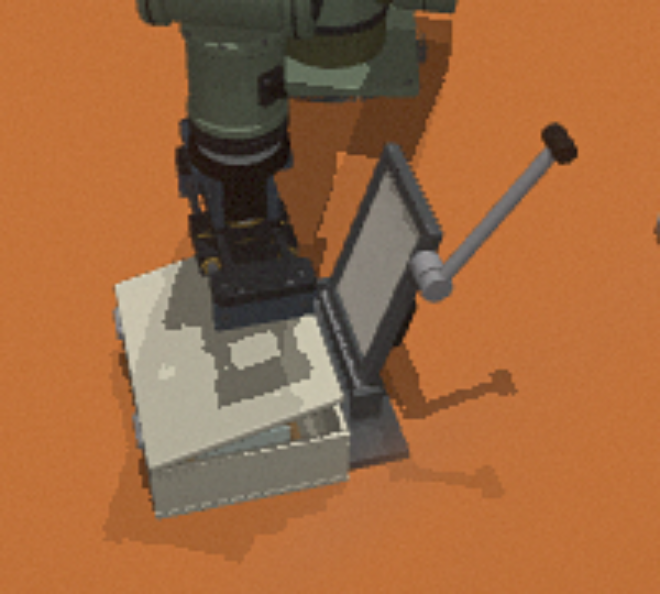

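```bash
python3 -c "
from h import *
p=robot.read_camera('scene')
for a in (0,.05,.1,.15,.2,.25,.3):
  print(a,[((proj(p,w(pose,lidp(x,.16,t,a)))[0]-[200,170])*3.3).round() for x,t in ((.102,.01),(.102,0),(-.102,.01))])
print([((proj(p,w(pose,P))[0]-[200,170])*3.3).round() for P in ([.1,.08,.06],[.1,-.08,.06],[.089,.018,.146],[0,.018,.067])])
print(robot.get_obs()['force'])
"
```

```text
0 [array([352., 426.]), array([351., 434.]), array([291., 251.])]
0.05 [array([351., 419.]), array([351., 427.]), array([290., 245.])]
0.1 [array([350., 413.]), array([351., 421.]), array([289., 239.])]
0.15 [array([348., 407.]), array([350., 415.]), array([287., 233.])]
0.2 [array([346., 401.]), array([348., 408.]), array([285., 227.])]
0.25 [array([344., 395.]), array([347., 402.]), array([283., 221.])]
0.3 [array([341., 389.]), array([344., 396.]), array([280., 215.])]
[array([351., 432.]), array([151., 471.]), array([270., 363.]), array([248., 348.])]
[-0.23771503 -0.41927724  0.27589497]
```

```bash
python3 -c "
from h import *
p=robot.read_camera('scene')
print(proj(p,[[.133,.559,.18],[.1,.419,.18]]), p['eye'],p['attitude'])
print((proj(p,w(pose,[-.002,-.0322,.1594]))-[180,150])*3)
cv2.imwrite('pics/z.png',cv2.resize(np.hstack([cv2.imread('pics/scene0.png')[95:175,435:535],p['frame'][210:290,240:340,::-1]]),None,fx=4,fy=4,interpolation=cv2.INTER_CUBIC))
"
```

```text
[[466.05492296 164.35867591]
 [421.78992379 158.81466448]] [ 1.2805846  -0.00263608  0.8715363 ] [-2.23077145  0.01317922  1.61911017]
[[226.00726624 312.43611421]]
```

View pics/z.png

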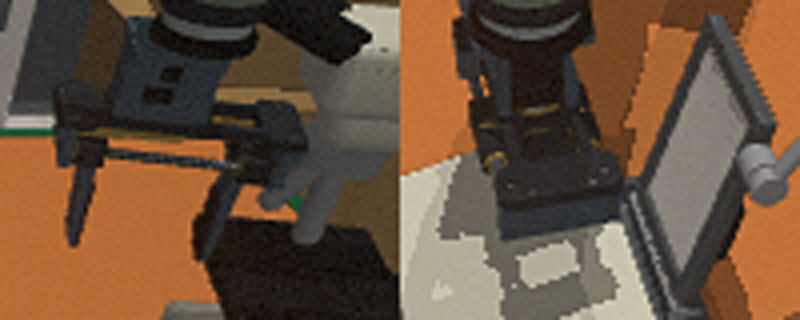

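The lid is still open by about 0.2 rad with no force on the tool, so the fingertips reach less far than I assumed. I'll keep lowering slowly and watch the force.

step_arm(motion=[{"claw": 1,"dx": 0.04,"dy": 0,"dz": 0,"rx": 0,"ry": 0,"rz": 0},{"claw": 1,"dx": 0.04,"dy": 0,"dz": 0,"rx": 0,"ry": 0,"rz": 0},{"claw": 1,"dx": 0.02,"dy": 0,"dz": 0,"rx": 0,"ry": 0,"rz": 0},{"claw": 1,"dx": 0,"dy": 0,"dz": 0,"rx": 0,"ry": 0,"rz": 0}])

```text
time: 8.57
ee_pos: [0.5519, -0.0671, 0.0551]
eef_rot: [2.875, 1.57, -3.136]
force: [-0.1, 0.2, -0.0]
grip_width: 0.0003
```

```bash
python3 -c "
from h import *
tgt([0,.02,.0705])
p=robot.read_camera('scene'); q=robot.read_camera('top');save(q,'t3.png')
cv2.imwrite('pics/s3.png',np.hstack([cv2.resize(p['frame'][220:320,230:330,::-1],None,fx=4,fy=4,interpolation=cv2.INTER_CUBIC),cv2.resize(q['frame'][120:220,220:320,::-1],None,fx=4,fy=4,interpolation=cv2.INTER_CUBIC)]))
for a in (0,.05,.1,.15,.2):  print(a,[((proj(p,w(pose,lidp(x,.16,t,a)))[0]-[230,220])*4).round() for x,t in ((.102,.01),(.102,0),(-.102,.01))])
"
```

```text
t 8.57 sign 1.0 shift/case now [-0.0021  0.018   0.0551] shares [-0.128  0.017  0.017] shares after turn [-0.128  0.017  0.017] rot [-0.     -0.0002 -0.0001] F [-0.14  0.19 -0.03] q [-0.14  0.4   1.79 -0.    0.96 -0.41]
0 [array([306., 316.]), array([306., 326.]), array([232., 105.])]
0.05 [array([306., 308.]), array([306., 318.]), array([232.,  97.])]
0.1 [array([304., 301.]), array([305., 310.]), array([230.,  90.])]
0.15 [array([302., 293.]), array([304., 303.]), array([228.,  82.])]
0.2 [array([300., 286.]), array([302., 295.]), array([226.,  75.])]
```

View pics/s3.png

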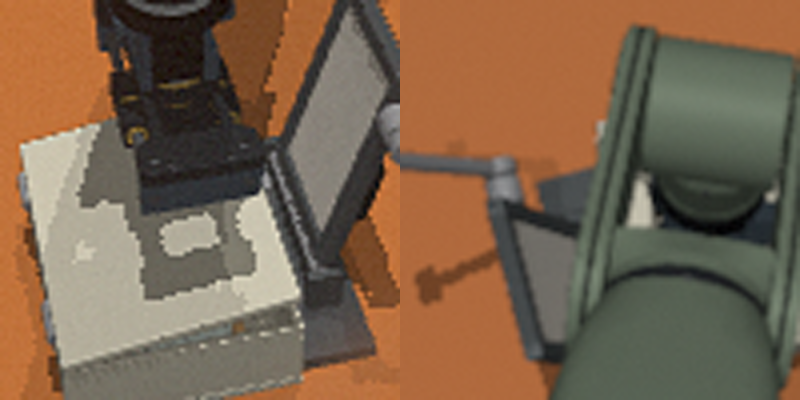

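step_arm(motion=[{"claw": 1,"dx": 0.03,"dy": 0,"dz": 0,"rx": 0,"ry": 0,"rz": 0},{"claw": 1,"dx": 0.03,"dy": 0,"dz": 0,"rx": 0,"ry": 0,"rz": 0},{"claw": 1,"dx": 0.03,"dy": 0,"dz": 0,"rx": 0,"ry": 0,"rz": 0},{"claw": 1,"dx": 0,"dy": 0,"dz": 0,"rx": 0,"ry": 0,"rz": 0}])

```text
time: 9.18
ee_pos: [0.5518, -0.0671, 0.0443]
eef_rot: [2.845, 1.57, 3.117]
force: [1.1, 0.2, 0.9]
grip_width: 0.0006
```

step_arm(motion=[{"claw": 1,"dx": 0.02,"dy": 0,"dz": 0,"rx": 0,"ry": 0,"rz": 0},{"claw": 1,"dx": 0.02,"dy": 0,"dz": 0,"rx": 0,"ry": 0,"rz": 0},{"claw": 1,"dx": 0,"dy": 0,"dz": 0,"rx": 0,"ry": 0,"rz": 0}])

```text
time: 9.55
ee_pos: [0.552, -0.0671, 0.0397]
eef_rot: [2.993, 1.571, -3.018]
force: [-0.2, 0.0, -0.1]
grip_width: 0.0005
```

```bash
python3 -c "
from h import *
p=robot.read_camera('scene'); f=p['frame'].astype(int)
for c in (296,300):
  print(c,[ (r,int(f[r,c].mean())) for r in range(284,312)])
for a in (0,.03,.06,.1):
  for t in (.01,0): print(a,t,proj(p,w(pose,[lidp(.102,r,t,a) for r in (.11,.13,.14,.15,.16)])).round(1).tolist())
print(proj(p,w(pose,[[.1,y,.06] for y in (.05,.065,.08)])).round(1).tolist())
"
```

```text
296 [(284, 193), (285, 191), (286, 190), (287, 193), (288, 190), (289, 193), (290, 192), (291, 194), (292, 194), (293, 194), (294, 192), (295, 193), (296, 192), (297, 193), (298, 194), (299, 193), (300, 196), (301, 125), (302, 96), (303, 114), (304, 100), (305, 100), (306, 111), (307, 115), (308, 111), (309, 113), (310, 110), (311, 109)]
300 [(284, 197), (285, 204), (286, 195), (287, 200), (288, 190), (289, 195), (290, 193), (291, 194), (292, 193), (293, 194), (294, 190), (295, 194), (296, 192), (297, 192), (298, 197), (299, 192), (300, 134), (301, 105), (302, 108), (303, 110), (304, 111), (305, 106), (306, 112), (307, 109), (308, 109), (309, 107), (310, 112), (311, 109)]
0 0.01 [[287.9, 302.6], [295.4, 301.2], [299.1, 300.4], [302.9, 299.7], [306.6, 299.0]]
0 0 [[287.9, 305.1], [295.4, 303.6], [299.1, 302.9], [302.8, 302.2], [306.5, 301.5]]
0.03 0.01 [[287.7, 301.8], [295.3, 300.2], [299.0, 299.4], [302.8, 298.6], [306.5, 297.8]]
0.03 0 [[287.9, 304.3], [295.4, 302.7], [299.1, 301.9], [302.8, 301.1], [306.5, 300.3]]
0.06 0.01 [[287.6, 301.0], [295.1, 299.3], [298.9, 298.4], [302.6, 297.5], [306.3, 296.7]]
0.06 0 [[287.8, 303.5], [295.3, 301.7], [299.0, 300.9], [302.8, 300.0], [306.5, 299.1]]
0.1 0.01 [[287.3, 300.0], [294.8, 298.1], [298.6, 297.1], [302.3, 296.1], [306.1, 295.2]]
0.1 0 [[287.7, 302.4], [295.2, 300.5], [298.9, 299.5], [302.6, 298.5], [306.3, 297.6]]
[[295.2, 303.1], [300.7, 302.1], [306.3, 301.0]]
```

step_arm(motion=[{"claw": 1,"dx": 0.02,"dy": 0,"dz": 0,"rx": 0,"ry": 0,"rz": 0},{"claw": 1,"dx": 0.02,"dy": 0,"dz": 0,"rx": 0,"ry": 0,"rz": 0},{"claw": 1,"dx": 0,"dy": 0,"dz": 0,"rx": 0,"ry": 0,"rz": 0}])

```text
time: 9.98
ee_pos: [0.5522, -0.067, 0.0371]
eef_rot: [-0.221, 1.57, 0.051]
force: [-3.9, 0.7, 13.2]
grip_width: 0.0005
```

```bash
python3 -c "
from h import *
tgt([0,.018,.07])
p=robot.read_camera('scene'); f=p['frame'].astype(int)
for c in (296,300):
  print(c,[ (r,int(f[r,c].mean())) for r in range(297,305)])
print(robot.get_obs()['force'], robot.get_obs()['joint_torque'].round(1))"
```

```text
t 9.97 sign 1.0 shift/case now [-0.0017  0.018   0.0371] shares [-0.274 -0.     0.014] shares after turn [-0.274 -0.     0.014] rot [-0.0001  0.0003  0.0001] F [-3.94  0.74 13.18] q [-0.14  0.42  1.81  0.    0.91 -0.41]
296 [(297, 195), (298, 192), (299, 193), (300, 199), (301, 188), (302, 110), (303, 92), (304, 104)]
300 [(297, 193), (298, 195), (299, 195), (300, 198), (301, 116), (302, 101), (303, 114), (304, 97)]
[-4.14584319  0.78559279 13.015498  ] [ -0.3 -35.1 -17.   -0.1  -1.2  -0. ]
```

step_arm(motion=[{"claw": 1,"dx": -0.2,"dy": 0,"dz": 0,"rx": 0,"ry": 0,"rz": 0},{"claw": 1,"dx": -0.4,"dy": 0,"dz": 0,"rx": 0,"ry": 0,"rz": 0},{"claw": 1,"dx": -0.4,"dy": 0,"dz": 0,"rx": 0,"ry": 0,"rz": 0},{"claw": 1,"dx": -0.4,"dy": 0,"dz": 0,"rx": 0,"ry": 0,"rz": 0},{"claw": 1,"dx": -0.4,"dy": 0,"dz": 0,"rx": 0,"ry": 0,"rz": 0},{"claw": 1,"dx": -0.4,"dy": 0,"dz": 0,"rx": 0,"ry": 0,"rz": 0},{"claw": 1,"dx": -0.4,"dy": 0,"dz": 0,"rx": 0,"ry": 0,"rz": 0},{"claw": 1,"dx": -0.4,"dy": 0,"dz": 0,"rx": 0,"ry": 0,"rz": 0},{"claw": 1,"dx": 0,"dy": 0,"dz": 0,"rx": 0,"ry": 0,"rz": 0}])

```text
time: 11.15
ee_pos: [0.5535, -0.0673, 0.3991]
eef_rot: [-0.421, 1.562, -0.149]
force: [0.2, 0.2, 0.6]
grip_width: 0.0004
```

```bash
python3 -c "
from h import *
tgt([.065,.30,.4])
p=robot.read_camera('scene'); f=p['frame'].astype(int)
for c in (296,300):
  print(c,[ (r,int(f[r,c].mean())) for r in range(297,305)])
u=proj(p,robot.get_obs()['ee_pos'])[0]; print(u)
cv2.imwrite('pics/s4.png',cv2.resize(p['frame'][90:330,180:400,::-1],None,fx=2.5,fy=2.5,interpolation=cv2.INTER_CUBIC)); print((u-[180,90])*2.5)"
```

```text
t 11.15 sign 1.0 shift/case now [-0.0006  0.0173  0.3991] shares [-0.011  2.356  0.546] shares after turn [-0.007  2.356  0.547] rot [-0.0001  0.0025  0.0011] F [0.25 0.23 0.64] q [-0.14  0.24  1.14 -0.    1.75 -0.41]
296 [(297, 193), (298, 190), (299, 194), (300, 196), (301, 186), (302, 110), (303, 93), (304, 101)]
300 [(297, 192), (298, 190), (299, 195), (300, 196), (301, 115), (302, 103), (303, 110), (304, 99)]
[271.37712811 175.6011491 ]
[228.44282028 214.00287275]
```

View pics/s4.png

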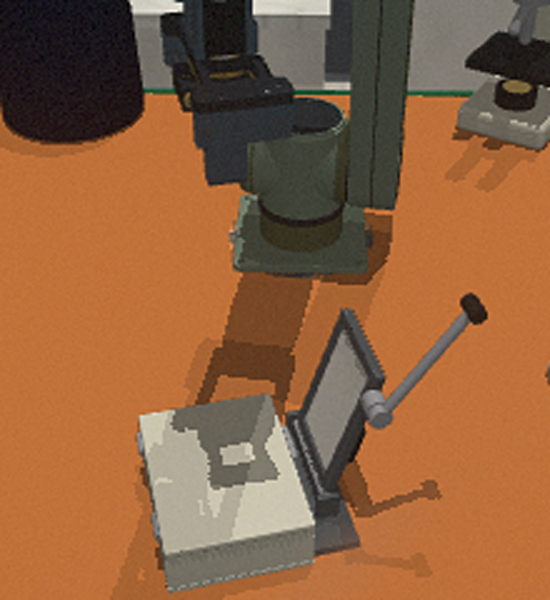

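```bash
python3 -c "
from h import *
p=robot.read_camera('scene')
c=np.array([-.0006,.0173,.4325])
for d in ([0,0,0],[.0135,-.016,0],[.0135,.016,0],[-.0135,.016,0],[-.0135,-.016,0],[.0135,-.016,.045]): print(d,((proj(p,w(pose,c+d))[0]-[180,90])*2.5).round(1))
"
```

```text
[0, 0, 0] [227.  180.1]
[0.0135, -0.016, 0] [212.  190.2]
[0.0135, 0.016, 0] [248.1 185.5]
[-0.0135, 0.016, 0] [241.5 170.2]
[-0.0135, -0.016, 0] [206.3 174.7]
[0.0135, -0.016, 0.045] [209.9 144.3]
```

step_arm(motion=[{"claw": 1,"dx": 0,"dy": 0.393,"dz": 0.091,"rx": 0,"ry": 0,"rz": 0},{"claw": 1,"dx": 0,"dy": 0.393,"dz": 0.091,"rx": 0,"ry": 0,"rz": 0},{"claw": 1,"dx": 0,"dy": 0.393,"dz": 0.091,"rx": 0,"ry": 0,"rz": 0},{"claw": 1,"dx": 0,"dy": 0.393,"dz": 0.091,"rx": 0,"ry": 0,"rz": 0},{"claw": 1,"dx": 0,"dy": 0.393,"dz": 0.091,"rx": 0,"ry": 0,"rz": 0},{"claw": 1,"dx": 0,"dy": 0.393,"dz": 0.091,"rx": 0,"ry": 0,"rz": 0},{"claw": 1,"dx": 0.4,"dy": 0,"dz": 0,"rx": 0,"ry": 0,"rz": 0},{"claw": 1,"dx": 0.4,"dy": 0,"dz": 0,"rx": 0,"ry": 0,"rz": 0},{"claw": 1,"dx": 0.4,"dy": 0,"dz": 0,"rx": 0,"ry": 0,"rz": 0},{"claw": 1,"dx": 0,"dy": 0,"dz": 0,"rx": 0,"ry": 0,"rz": 0}])

```text
time: 12.5
ee_pos: [0.5357, 0.2218, 0.2456]
eef_rot: [-3.04, 1.558, -2.768]
force: [-0.1, 0.2, -0.2]
grip_width: 0.0002
```

```bash
python3 -c "
from h import *
tgt([.065,.14,.255])
p=robot.read_camera('scene')
cv2.imwrite('pics/s5.png',cv2.resize(p['frame'][120:320,230:430,::-1],None,fx=3,fy=3,interpolation=cv2.INTER_CUBIC))"
```

```text
t 12.5 sign 1.0 shift/case now [0.0601 0.3006 0.2456] shares [-0.077 -1.338  0.04 ] shares after turn [-0.078 -1.338  0.041] rot [-0.     -0.004   0.0004] F [-0.06  0.23 -0.19] q [ 0.37  0.3   1.43 -0.    1.43  0.1 ]
```

View pics/s5.png

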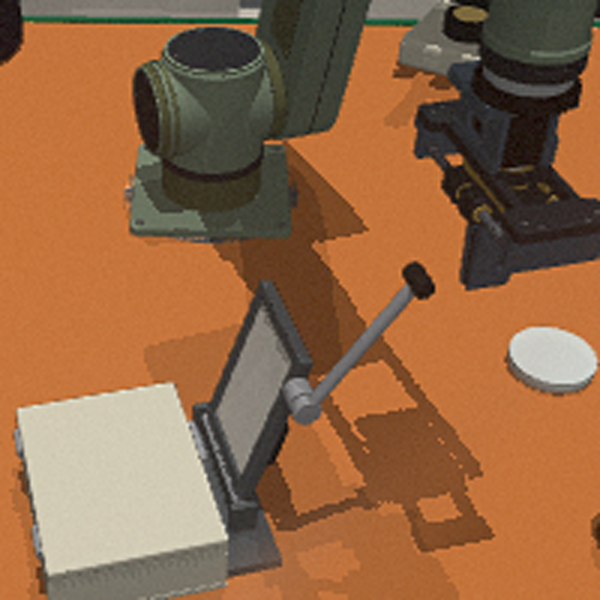

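Lid flat; the fingertips (about 483,280) stand outward of the foot (418,280) at the right height. Push over.

step_arm(motion=[{"claw": 1,"dx": -0.07,"dy": -0.12,"dz": 0.04,"rx": 0,"ry": 0,"rz": 0},{"claw": 1,"dx": 0,"dy": -0.12,"dz": 0,"rx": 0,"ry": 0,"rz": 0},{"claw": 1,"dx": 0,"dy": -0.12,"dz": 0,"rx": 0,"ry": 0,"rz": 0},{"claw": 1,"dx": 0,"dy": -0.12,"dz": 0,"rx": 0,"ry": 0,"rz": 0},{"claw": 1,"dx": 0,"dy": -0.12,"dz": 0,"rx": 0,"ry": 0,"rz": 0},{"claw": 1,"dx": 0,"dy": -0.12,"dz": 0,"rx": 0,"ry": 0,"rz": 0},{"claw": 1,"dx": 0,"dy": -0.12,"dz": 0,"rx": 0,"ry": 0,"rz": 0},{"claw": 1,"dx": 0,"dy": -0.12,"dz": 0,"rx": 0,"ry": 0,"rz": 0},{"claw": 1,"dx": 0,"dy": -0.12,"dz": 0,"rx": 0,"ry": 0,"rz": 0},{"claw": 1,"dx": 0,"dy": -0.12,"dz": 0,"rx": 0,"ry": 0,"rz": 0}])

```text
time: 13.8
ee_pos: [0.5827, 0.0848, 0.2594]
eef_rot: [2.515, 1.571, 2.787]
force: [0.4, 0.3, 0.1]
grip_width: 0.0005
```

step_arm(motion=[{"claw": 1,"dx": 0,"dy": -0.12,"dz": 0,"rx": 0,"ry": 0,"rz": 0},{"claw": 1,"dx": 0,"dy": -0.12,"dz": 0,"rx": 0,"ry": 0,"rz": 0},{"claw": 1,"dx": -0.4,"dy": 0,"dz": 0,"rx": 0,"ry": 0,"rz": 0},{"claw": 1,"dx": -0.4,"dy": 0,"dz": 0,"rx": 0,"ry": 0,"rz": 0},{"claw": 1,"dx": -0.1,"dy": 0.4,"dz": -0.25,"rx": 0,"ry": 0,"rz": 0},{"claw": 1,"dx": 0,"dy": 0.4,"dz": -0.25,"rx": 0,"ry": 0,"rz": 0},{"claw": 1,"dx": 0,"dy": 0.2,"dz": -0.25,"rx": 0,"ry": 0,"rz": 0}])

```text
time: 14.68
ee_pos: [0.4701, 0.1504, 0.3678]
eef_rot: [0.684, 1.57, 0.958]
force: [0.2, 0.4, 0.4]
grip_width: 0.0002
```

```bash
python3 -c "
from h import *
tgt([-.02,.22,.15])
p=robot.read_camera('scene')
cv2.imwrite('pics/s6.png',cv2.resize(p['frame'][120:320,230:430,::-1],None,fx=3,fy=3,interpolation=cv2.INTER_CUBIC))
P=robot.regions_of(p,'kickstand')[:1]
print([ (r['conf'],r['point']) for r in P])
h=np.array(frp(.065,0,.15));a=2.318-.3
f=np.array([.065,h[1]-.15*np.sin(a),h[2]+.15*np.cos(a)]);print((proj(p,w(pose,[h,f]))-[230,120])*3)"
```

```text
t 14.68 sign 1.0 shift/case now [-0.0223  0.2495  0.3678] shares [ 1.815 -0.247  0.018] shares after turn [ 1.815 -0.246  0.02 ] rot [ 0.0004  0.0002 -0.0002] F [0.2  0.36 0.43] q [0.29 0.13 1.36 0.   1.65 0.01]
[(0.7, [297.8, 253.3])]
[[305.65832428 408.51326468]
 [151.09417839 488.39126129]]
```

View pics/s6.png

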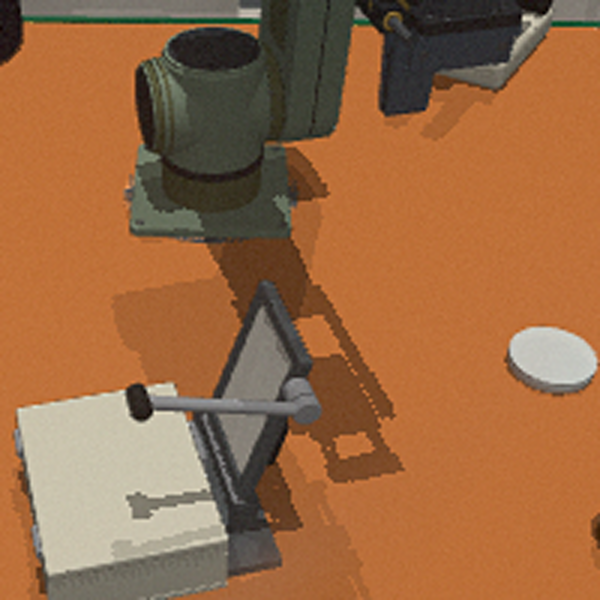

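Kickstand is past the top and falling. Lower the fingers behind the frame while it settles.

step_arm(motion=[{"claw": 1,"dx": 0.37,"dy": 0,"dz": 0,"rx": 0,"ry": 0,"rz": 0},{"claw": 1,"dx": 0.37,"dy": 0,"dz": 0,"rx": 0,"ry": 0,"rz": 0},{"claw": 1,"dx": 0.37,"dy": 0,"dz": 0,"rx": 0,"ry": 0,"rz": 0},{"claw": 1,"dx": 0.37,"dy": 0,"dz": 0,"rx": 0,"ry": 0,"rz": 0},{"claw": 1,"dx": 0.34,"dy": 0,"dz": 0,"rx": 0,"ry": 0,"rz": 0},{"claw": 1,"dx": 0,"dy": 0,"dz": 0,"rx": 0,"ry": 0,"rz": 0},{"claw": 1,"dx": 0,"dy": 0,"dz": 0,"rx": 0,"ry": 0,"rz": 0},{"claw": 1,"dx": 0,"dy": 0,"dz": 0,"rx": 0,"ry": 0,"rz": 0},{"claw": 1,"dx": 0,"dy": 0,"dz": 0,"rx": 0,"ry": 0,"rz": 0},{"claw": 1,"dx": 0,"dy": 0,"dz": 0,"rx": 0,"ry": 0,"rz": 0}])

```text
time: 16.02
ee_pos: [0.4717, 0.1495, 0.1498]
eef_rot: [0.075, 1.569, 0.347]
force: [0.1, 0.3, -0.3]
grip_width: 0.0006
```

step_arm(motion=[{"claw": 1,"dx": 0,"dy": 0,"dz": 0,"rx": 0,"ry": 0,"rz": 0},{"claw": 1,"dx": 0,"dy": 0,"dz": 0,"rx": 0,"ry": 0,"rz": 0},{"claw": 1,"dx": 0,"dy": 0,"dz": 0,"rx": 0,"ry": 0,"rz": 0},{"claw": 1,"dx": 0,"dy": 0,"dz": 0,"rx": 0,"ry": 0,"rz": 0},{"claw": 1,"dx": 0,"dy": 0,"dz": 0,"rx": 0,"ry": 0,"rz": 0},{"claw": 1,"dx": 0,"dy": 0,"dz": 0,"rx": 0,"ry": 0,"rz": 0},{"claw": 1,"dx": 0,"dy": 0,"dz": 0,"rx": 0,"ry": 0,"rz": 0},{"claw": 1,"dx": 0,"dy": 0,"dz": 0,"rx": 0,"ry": 0,"rz": 0},{"claw": 1,"dx": 0,"dy": 0,"dz": 0,"rx": 0,"ry": 0,"rz": 0},{"claw": 1,"dx": 0,"dy": 0,"dz": 0,"rx": 0,"ry": 0,"rz": 0}])

```text
time: 17.27
ee_pos: [0.4713, 0.1494, 0.1491]
eef_rot: [1.199, 1.571, 1.471]
force: [-0.4, 0.4, -0.2]
grip_width: 0.0005
```

step_arm(motion=[{"claw": 1,"dx": 0,"dy": 0,"dz": 0,"rx": 0,"ry": 0,"rz": 0},{"claw": 1,"dx": 0,"dy": 0,"dz": 0,"rx": 0,"ry": 0,"rz": 0},{"claw": 1,"dx": 0,"dy": 0,"dz": 0,"rx": 0,"ry": 0,"rz": 0},{"claw": 1,"dx": 0,"dy": 0,"dz": 0,"rx": 0,"ry": 0,"rz": 0},{"claw": 1,"dx": 0,"dy": 0,"dz": 0,"rx": 0,"ry": 0,"rz": 0},{"claw": 1,"dx": 0,"dy": 0,"dz": 0,"rx": 0,"ry": 0,"rz": 0},{"claw": 1,"dx": 0,"dy": 0,"dz": 0,"rx": 0,"ry": 0,"rz": 0},{"claw": 1,"dx": 0,"dy": 0,"dz": 0,"rx": 0,"ry": 0,"rz": 0}])

```text
time: 18.27
ee_pos: [0.4713, 0.1494, 0.1491]
eef_rot: [1.43, 1.571, 1.702]
force: [1.5, 0.3, 0.0]
grip_width: 0.0007
```

```bash
python3 -c "
from h import *
tgt([-.02,.133,.147])
p=robot.read_camera('scene')
cv2.imwrite('pics/s7.png',cv2.resize(p['frame'][150:320,230:400,::-1],None,fx=3.5,fy=3.5,interpolation=cv2.INTER_CUBIC))
P=robot.regions_of(p,'kickstand')[:1]
for r in P: ys,xs=np.where(r['region']); i=xs.argmin(); print(r['conf'],r['point'],xs.min(),ys[i],xs.max())
h=np.array(frp(.065,0,.15))
for s in (2.318,2.1,1.9):
  a=s-.3
  f=np.array([.065,h[1]-.15*np.sin(a),h[2]+.15*np.cos(a)]);print(s,proj(p,w(pose,[h,f])).round(1).tolist())"
```

```text
t 18.27 sign 1.0 shift/case now [-0.0215  0.2481  0.1491] shares [ 0.018 -0.959  0.012] shares after turn [ 0.018 -0.959  0.012] rot [-0.0001  0.     -0.    ] F [1.46 0.29 0.05] q [0.28 0.22 1.79 0.   1.13 0.01]
0.92 [301.9, 270.1] 276 279 336
2.318 [[331.9, 256.2], [280.4, 282.8]]
2.1 [[331.9, 256.2], [276.0, 275.4]]
1.9 [[331.9, 256.2], [274.2, 267.5]]
```

View pics/s7.png

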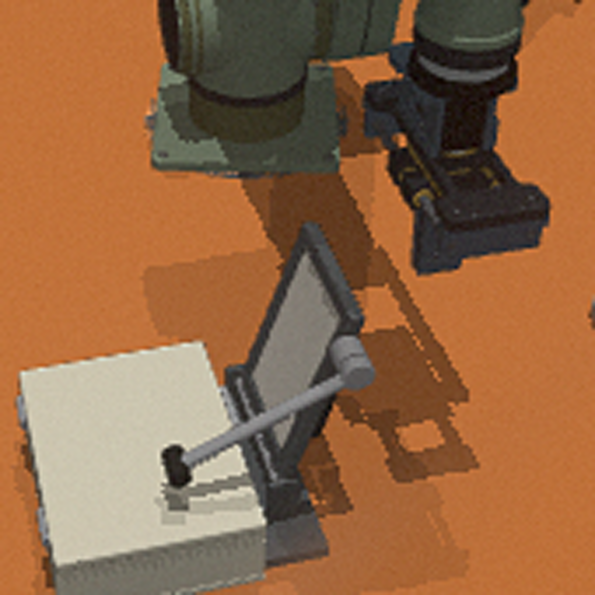

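```bash
python3 -c "
from h import *
p=robot.read_camera('scene')
f=lambda P:((proj(p,w(pose,P))-[230,150])*3.5).round().tolist()
print('tip',f([[-.0215+a,.248+b,.182] for a,b in ((.0135,-.016),(.0135,.016))]))
for x in (.067,.04,.02):
  for z in (.25,.228,.21): print(x,z,f([[x,.21,z],[x,.286,z]]))"
```

```text
tip [[423.0, 281.0], [461.0, 275.0]]
0.067 0.25 [[441.0, 282.0], [542.0, 265.0]]
0.067 0.228 [[438.0, 305.0], [538.0, 288.0]]
0.067 0.21 [[435.0, 324.0], [534.0, 307.0]]
0.04 0.25 [[427.0, 258.0], [526.0, 241.0]]
0.04 0.228 [[424.0, 281.0], [522.0, 265.0]]
0.04 0.21 [[422.0, 299.0], [519.0, 283.0]]
0.02 0.25 [[417.0, 240.0], [515.0, 225.0]]
0.02 0.228 [[414.0, 263.0], [511.0, 248.0]]
0.02 0.21 [[412.0, 282.0], [507.0, 266.0]]
```

step_arm(motion=[{"claw": 1,"dx": 0.13,"dy": -0.2,"dz": 0,"rx": 0,"ry": 0,"rz": 0},{"claw": 1,"dx": 0,"dy": -0.2,"dz": 0,"rx": 0,"ry": 0,"rz": 0},{"claw": 1,"dx": 0,"dy": -0.06,"dz": 0,"rx": 0,"ry": 0,"rz": 0},{"claw": 1,"dx": 0,"dy": -0.06,"dz": 0,"rx": 0,"ry": 0,"rz": 0},{"claw": 1,"dx": 0,"dy": -0.06,"dz": 0,"rx": 0,"ry": 0,"rz": 0},{"claw": 1,"dx": 0,"dy": -0.06,"dz": 0,"rx": 0,"ry": 0,"rz": 0},{"claw": 1,"dx": 0,"dy": -0.06,"dz": 0,"rx": 0,"ry": 0,"rz": 0}])

```text
time: 19.3
ee_pos: [0.4941, 0.0684, 0.1338]
eef_rot: [0.369, 1.57, 0.641]
force: [-1.1, 2.5, 2.3]
grip_width: 0.0003
```

```bash
cat > chk.py <<'E'
from h import *
tgt([-.02,.133,.133])
o=robot.get_obs(); print('F case',R.from_euler('z',-pose[2]).apply(o['force']).round(2))
p=robot.read_camera('scene')
for n in ('kickstand','frame','lid'):
  for r in robot.regions_of(p,n)[:1]: ys,xs=np.where(r['region']); i=xs.argmin(); k=ys.argmin(); print(n,round(r['conf'],2),r['point'],'left',xs.min(),ys[i],'top',xs[k],ys[k],'right',xs.max())
for l in (.3,.2,.1,.05,0):
  h=np.array(frp(.065,0,.15,l)); a=2.318-l
  f=h+[0,-.15*np.sin(a),.15*np.cos(a)]; print(l,'hub,foot',proj(p,w(pose,[h,f])).round(1).tolist(),'rail corners',proj(p,w(pose,[frp(-.079,-.007,.18,l),frp(.039,-.007,.18,l)])).round(1).tolist())
E
python3 chk.py
```

```text
t 19.3 sign 1.0 shift/case now [-0.0213  0.164   0.1338] shares [ 0.006 -0.259  0.011] shares after turn [ 0.006 -0.259  0.011] rot [ 0.0001  0.0002 -0.0001] F [-1.05  2.46  2.28] q [ 0.11  0.24  1.81  0.    1.1  -0.16]
F case [-0.35  2.66  2.28]
kickstand 0.77 [299.5, 271.7] left 273 282 top 322 252 right 329
frame 0.95 [311.7, 256.3] left 272 283 top 310 213 right 329
lid 0.83 [264.7, 274.3] left 235 264 top 282 247 right 304
0.3 hub,foot [[331.9, 256.2], [280.4, 282.8]] rail corners [[316.7, 212.3], [330.2, 240.4]]
0.2 hub,foot [[326.5, 256.1], [277.7, 285.7]] rail corners [[310.6, 212.2], [323.7, 240.4]]
0.1 hub,foot [[320.9, 256.4], [275.3, 288.8]] rail corners [[304.4, 212.6], [316.9, 240.9]]
0.05 hub,foot [[318.1, 256.8], [274.3, 290.3]] rail corners [[301.2, 213.0], [313.5, 241.4]]
0 hub,foot [[315.2, 257.2], [273.4, 291.8]] rail corners [[298.1, 213.5], [310.1, 242.0]]
```

step_arm(motion=[{"claw": 1,"dx": 0,"dy": -0.05,"dz": 0,"rx": 0,"ry": 0,"rz": 0},{"claw": 1,"dx": 0,"dy": -0.05,"dz": 0,"rx": 0,"ry": 0,"rz": 0},{"claw": 1,"dx": 0,"dy": -0.05,"dz": 0,"rx": 0,"ry": 0,"rz": 0},{"claw": 1,"dx": 0,"dy": -0.05,"dz": 0,"rx": 0,"ry": 0,"rz": 0},{"claw": 1,"dx": 0,"dy": -0.03,"dz": 0,"rx": 0,"ry": 0,"rz": 0},{"claw": 1,"dx": 0,"dy": 0,"dz": 0,"rx": 0,"ry": 0,"rz": 0}])

```text
time: 20.25
ee_pos: [0.5013, 0.0416, 0.1334]
eef_rot: [2.494, 1.571, 2.765]
force: [-0.8, 1.5, 1.6]
grip_width: 0.0006
```

```bash
python3 chk.py
```

```text
t 20.25 sign 1.0 shift/case now [-0.0216  0.1362  0.1334] shares [ 0.004 -0.027  0.013] shares after turn [ 0.004 -0.027  0.013] rot [-0.0002 -0.0001 -0.    ] F [-0.8   1.54  1.57] q [ 0.06  0.24  1.8   0.    1.1  -0.21]
F case [-0.35  1.7   1.57]
kickstand 0.71 [292.3, 276.0] left 270 287 top 313 253 right 320
lid 0.64 [266.9, 277.0] left 234 264 top 283 248 right 305
0.3 hub,foot [[331.9, 256.2], [280.4, 282.8]] rail corners [[316.7, 212.3], [330.2, 240.4]]
0.2 hub,foot [[326.5, 256.1], [277.7, 285.7]] rail corners [[310.6, 212.2], [323.7, 240.4]]
0.1 hub,foot [[320.9, 256.4], [275.3, 288.8]] rail corners [[304.4, 212.6], [316.9, 240.9]]
0.05 hub,foot [[318.1, 256.8], [274.3, 290.3]] rail corners [[301.2, 213.0], [313.5, 241.4]]
0 hub,foot [[315.2, 257.2], [273.4, 291.8]] rail corners [[298.1, 213.5], [310.1, 242.0]]
```

step_arm(motion=[{"claw": 1,"dx": 0,"dy": -0.02,"dz": 0,"rx": 0,"ry": 0,"rz": 0},{"claw": 1,"dx": 0,"dy": -0.02,"dz": 0,"rx": 0,"ry": 0,"rz": 0},{"claw": 1,"dx": 0,"dy": 0,"dz": 0,"rx": 0,"ry": 0,"rz": 0}])

```text
time: 20.82
ee_pos: [0.502, 0.0391, 0.1337]
eef_rot: [1.588, 1.567, 1.859]
force: [-3.3, 8.5, 2.9]
grip_width: 0.0005
```

step_arm(motion=[{"claw": 1,"dx": 0,"dy": -0.02,"dz": 0,"rx": 0,"ry": 0,"rz": 0},{"claw": 1,"dx": 0,"dy": 0,"dz": 0,"rx": 0,"ry": 0,"rz": 0}])

```text
time: 21.08
ee_pos: [0.5022, 0.0385, 0.1337]
eef_rot: [1.581, 1.563, 1.852]
force: [-4.5, 13.5, 3.3]
grip_width: 0.0003
```

step_arm(motion=[{"claw": 1,"dx": 0,"dy": 0,"dz": 0,"rx": 0,"ry": 0,"rz": 0},{"claw": 1,"dx": 0,"dy": 0,"dz": 0,"rx": 0,"ry": 0,"rz": 0},{"claw": 1,"dx": 0,"dy": 0,"dz": 0,"rx": 0,"ry": 0,"rz": 0},{"claw": 1,"dx": 0,"dy": 0,"dz": 0,"rx": 0,"ry": 0,"rz": 0}])

```text
time: 21.58
ee_pos: [0.5021, 0.0385, 0.1337]
eef_rot: [1.586, 1.564, 1.857]
force: [-4.1, 12.6, 3.3]
grip_width: 0.0007
```

```bash
python3 chk.py; python3 -c "
from h import *
p=robot.read_camera('scene'); f=p['frame'].astype(int)
for c in (296,300): print(c,[ (r,int(f[r,c].mean())) for r in range(297,305)])
for r in (225,230): print(r,[(c,int(f[r,c].mean())) for c in range(296,320)])
for l in (0,.05,.1): print(l,proj(p,w(pose,[frp(x,-.007,.18,l) for x in (-.04,-.02,0)])).round(1).tolist())
k=f[278:302,262:285].mean(2); ys,xs=np.where(k<60); print('foot dark',xs.mean()+262,ys.mean()+278,len(xs))
for n in ('petri_dish','reagent_bottle','slide_pack'): print(n,[r['point'] for r in robot.regions_of(p,n)[:1]])
"
```

```text
t 21.57 sign 1.0 shift/case now [-0.0216  0.1331  0.1337] shares [ 0.006 -0.     0.013] shares after turn [ 0.006 -0.     0.013] rot [-0.0004 -0.     -0.0023] F [-4.1  12.61  3.29] q [ 0.05  0.25  1.8   0.01  1.1  -0.23]
F case [-0.56 13.25  3.29]
kickstand 0.95 [293.4, 272.8] left 269 290 top 314 253 right 318
frame 0.96 [306.0, 258.8] left 270 288 top 297 215 right 319
lid 0.73 [266.6, 276.5] left 235 263 top 282 248 right 305
0.3 hub,foot [[331.9, 256.2], [280.4, 282.8]] rail corners [[316.7, 212.3], [330.2, 240.4]]
0.2 hub,foot [[326.5, 256.1], [277.7, 285.7]] rail corners [[310.6, 212.2], [323.7, 240.4]]
0.1 hub,foot [[320.9, 256.4], [275.3, 288.8]] rail corners [[304.4, 212.6], [316.9, 240.9]]
0.05 hub,foot [[318.1, 256.8], [274.3, 290.3]] rail corners [[301.2, 213.0], [313.5, 241.4]]
0 hub,foot [[315.2, 257.2], [273.4, 291.8]] rail corners [[298.1, 213.5], [310.1, 242.0]]
296 [(297, 165), (298, 167), (299, 161), (300, 163), (301, 165), (302, 110), (303, 89), (304, 99)]
300 [(297, 162), (298, 162), (299, 161), (300, 172), (301, 116), (302, 100), (303, 108), (304, 97)]
225 [(296, 73), (297, 58), (298, 41), (299, 51), (300, 62), (301, 38), (302, 41), (303, 41), (304, 44), (305, 43), (306, 46), (307, 40), (308, 33), (309, 33), (310, 32), (311, 42), (312, 38), (313, 52), (314, 43), (315, 38), (316, 36), (317, 32), (318, 33), (319, 28)]
230 [(296, 58), (297, 50), (298, 42), (299, 53), (300, 89), (301, 93), (302, 62), (303, 27), (304, 41), (305, 43), (306, 41), (307, 42), (308, 39), (309, 45), (310, 47), (311, 50), (312, 52), (313, 46), (314, 49), (315, 49), (316, 49), (317, 52), (318, 50), (319, 52)]
0 [[301.8, 222.4], [303.8, 227.1], [305.9, 232.0]]
0.05 [[305.1, 221.8], [307.1, 226.5], [309.2, 231.4]]
0.1 [[308.3, 221.4], [310.4, 226.1], [312.5, 231.0]]
foot dark 272.5967741935484 292.51612903225805 62
petri_dish [[413.9, 240.2]]
reagent_bottle [[442.9, 284.8]]
slide_pack [[149.3, 250.7]]
```

```bash
python3 -c "
from h import *
print(robot.sign_off())"
```

```text
the job is handed in; nothing more can be done
None
```

The job is handed in at about 22 s of the 58 s allowed. The lid was closed slowly, the kickstand was flipped to its stop, and the frame is held upright by the shut fingers on its outer rail. The hand-in gives no verdict, so the result rests on my own checks.

Last checks before handing in:
- **Lid:** its edge lies on the closed-lid prediction to within a pixel, and it did not shift during the later moves.
- **Kickstand:** the foot is within about 1 px of where it should be with the kickstand at 2.318 rad and the frame upright.
- **Frame:** the fingers push on it with a steady 13 N, and they sit where an upright frame should put them. That force jumped when the frame met its stop.
- **Fingers and kickstand:** the fingers are about 85 mm from the kickstand along the case, so they should not touch it. I did not measure that contact.
- **Bystanders:** the jar and slide pack are within about 2 px of their start. The dish's detected point moved 6.5 px, but it now sits at the middle of the dish's original outline. I took that as a detection shift rather than movement.

**Disagreement:** the fingertips turned out to be about 33 mm higher than the reported TCP. I first stopped the lid at about 0.2 rad because of this. I found it from the pictures and the contact force, and allowed for it in the later moves.

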